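# Close the hold-down plate over a loaded vial shaker

### The arm

A 6-joint arm with a two-finger parallel gripper is mounted at the origin on a cart in front of the work surface, level with it; the furniture and walls round the work are solid. World frame = base frame: x ahead of the robot, y to its left, z up, the work surface at z = 0. Lengths are in m, angles in rad, forces in N, time in s.
With the tool pointing down it reaches from about 0.425 to 0.95 m from the base axis. Payload 3.5 kg.
Tool frame: the origin (TCP) lies midway between the tips of the shut fingers; the grasp point (between the pads) lies 19 mm behind it; z points along the fingers, y is the direction in which the jaws open and shut (so a half turn about z gives the same grasp; the last joint's range is limited). The gripper opens to 85 mm and grips with 20 to 120 N. Pads are 22 mm wide; open, the fingers measure 114 mm over their backs; the gripper's body (76 mm by 85 mm) begins 54 mm behind the grasp point. The pads swing forward as they close: fully open they stand 13 mm farther back than shut.
Start: joints at [-1.453, 0.286, 1.577, -0, 1.279, -0.15], TCP at [0.179, -0.651, 0.231] pointing down, gripper open.
Joint ranges: [-2.77, 2.77], [-0.9, 2.22], [0.21, 2.48], [-1.53, 4.67], [0.24, 2.81], [-2.84, 2.84]. Speed limits (rad/s): [2.79, 2.79, 3.14, 3.14, 3.14, 3.14].

### API

Orientations are given as a unit quaternion [w, x, y, z].
In Python, from bench import r, eoat, vision, close_job gives the robot as it stands. The module is installed in compiled form; this text tells all that it offers. Calls block until the motion is done:
- r.move_to(position, orientation): joint-space move of the TCP to a pose.
- r.move_straight(position, rot=None, v=0.15, max_force=None): straight line of the TCP; rot=None keeps the orientation; v is the mean speed in m/s. With max_force (N) it stops when the force on the tool has changed by that much, and returns True; else False.
- r.move_joints(angles): joint-space move.
- eoat.gripper_to(opening, squeeze=None): opening from 0.0 (shut) to 1.0 (fully open); squeeze is the grip in N (None keeps the last); returns when the fingers have stopped.
- r.sleep(seconds).
- r.inverse_kinematics(position, orientation): joint angles nearest the present ones, or None.
- r.get_obs(): the state.
- vision.read_camera(name): name is "scene" or "top"; returns a dict with "frame" (400x640x3 uint8, red, green, blue), "z_map" (400x640 float32, m along the optical axis (not along the pixel's ray), 0 where there is no reading), "fx", "fy", "cx", "cy" (pixels), "R" (3x3) and "t" (3): a world point X has camera coordinates R X + t. Camera axes: x right, y down, z forward; pixel columns grow to the right and rows downward; lengths in m; the calibration is good to about 2 mm. A picture is of the moment at which its call begins.
A pose or a line that the arm cannot do raises r.MotionError and nothing moves.
- close_job(): hands the job in, once; it reports no verdict.
The state is a dict: "clock": time; "joint_positions": joint angles; "joint_velocities": joint speeds; "tau": joint torques, N m; "tcp_pos": TCP position; "eef_rot": TCP orientation; "contact_force": force on the tool from outside, world axes, zero at the start; "moment": the same for the moment, N m; "finger_gap": opening from 0.0 (shut) to 1.0 (fully open).
Only numpy, scipy, OpenCV 4.12 (cv2) and the standard library are available. Lean on these libraries where they do the work, as an engineer would, in place of code of your own. Each camera call takes 0.05 s, during which the arm holds its last target.

### The job

The shaker is loaded and must be closed before it can run: pick up the blue hold-down plate by its handle, lower it level over both dowel pins (do not drop it on) until it lies flush on the two end blocks, then swing the red-knobbed latch fully shut so that its toe reaches over the plate's edge. Leave everything else on the bench where it stands.

Things in the scene. Friction and masses are not known exactly. Their poses are not given: they have to be found in the camera images.
- plate: loose blue plate, 100 (x) x 180 (y) x 10 mm, 0.4 kg, flat on the bench, handle up. Origin: centre of its underside, z up. Two brass-ringed 12.5 mm through holes at y = +72 and -72 mm. Black handle bar over the middle, along y: 96 mm long, 16 mm wide, from 30 to 46 mm above the underside, on posts at y = +38 and -38 mm. Fits either way round (half turn about z)
- shaker: white vial shaker, fixed, 130 (x) x 200 (y) mm, controls on its -x face, six capped vials in it (tops at 116.5 mm). Origin: centre of its underside on the bench; z up. Two end blocks, each 100 (x) x 24 (y) mm, centred at y = +72 and -72 mm, with level tops at 118 mm: the plate rests on these
- seat (a point): point 118 mm above the shaker's origin, axes as the shaker's: where the plate's origin is when the plate is fully home (plate's y along the shaker's y, either way round)
- pin_left (a point): tip of the dowel pin on the left (+y) end block: 10 mm steel pin that stands 25.5 mm above the block, straight for 15 mm, then tapering to a 4 mm tip
- pin_right (a point): tip of the same kind of pin on the right (-y) end block
- latch (a joint): steel swing latch beside the right (-y) end block, vertical pivot. 0 rad = shut (toe along shaker +y, over the plate's edge); grows counter-clockwise from above to 2.1; from 1.5 up it is clear of the plate. Stays where left; about 2 N at the knob turns it. Toe 53 mm long, underside at 130 mm, 2 mm above a plate that is home; it strikes the edge of one that is not
- latch_pivot (a point): point on the latch's pivot axis at the underside of the latch arm, 130 mm above the bench; at (-34, -112) mm in the shaker's x, y
- latch_knob (a point): middle of the upright red latch knob, 15 mm in diameter, from 143 to 170 mm above the bench (this point 154 mm), 40 mm from the pivot axis. Seen from above it lies, from the pivot, at 225 degrees + q counter-clockwise from the shaker's x axis, q being the latch angle (shut: towards the shaker's -x, -y)
- tray: shallow white tray 112 x 160 x 22 mm, bystander; origin centre of underside. It stands to the left of a row of upright books (fixed, up to 285 mm tall, their fronts at world x = 0.53 m, y from -0.23 to -0.48 m), which rise behind the plate's starting place: keep gripper and arm clear of them
- vial_a: capped glass vial 27 x 27 x 61 mm standing in the tray, bystander; origin centre of underside
- vial_b: another such vial in the tray, bystander
- yellow_bottle: white bottle with a yellow band, 45 mm in diameter, 90 mm tall, standing in the tray, bystander; origin centre of underside
- blue_bottle: white bottle with blue cap and band, 57 mm in diameter, 123 mm tall, behind the shaker, bystander; origin centre of underside
- red_bottle: white bottle with red cap and band, 55 mm in diameter, 113 mm tall, behind the shaker, bystander; origin centre of underside
- forceps: steel forceps 12 x 125 x 8 mm lying in front of the shaker, bystander; origin centre of underside
- timer: white bench timer 72 x 64 x 18 mm at the far right, bystander; origin centre of underside

How it is judged:
By the outcome, as a careful person would: the job done as asked, in the order asked, and still so for the second after the job is handed in, with the robot touching nothing.
It also fails if it takes over 61 s, if anything falls off the work surface, if the arm or the gripper's body presses on something with over 40 N, if the wrist force passes 120 N, or if a joint passes its speed limit or range.

## Working session

There is one attempt and no reset: what is moved stays moved. The work goes in short steps, each a Python script; the robot and the scene stay as the last script left them, time stands still between calls to the robot, and variables do not carry over. Pictures are saved under pics/ and viewed, and the job is handed in when it is done.

```bash
mkdir -p pics; ls
python3 - <<'E'
from bench import r, eoat, vision
import cv2,numpy as np
for n in("scene","top"):
    d=vision.read_camera(n); cv2.imwrite(f"pics/{n}0.png",d["frame"][:,:,::-1]); np.savez(f"{n}0.npz",**d)
    print(n,d["fx"],d["fy"],d["cx"],d["cy"],d["R"].round(4).tolist(),d["t"])
o=r.get_obs();print(o)
E
```

```text
pics
scene 397.3378789350299 397.3378789350299 316.5782157676668 197.73092405060663 [[-0.7712, -0.6365, -0.0033], [-0.4414, 0.5385, -0.7178], [0.4587, -0.5522, -0.6962]] [0.36090476 0.41827198 0.95642776]
top 514.5558792415687 514.5558792415687 316.8323459733638 186.48740357815635 [[0.1473, -0.989, 0.0103], [-0.9295, -0.142, -0.3405], [0.3382, 0.0406, -0.9402]] [-0.23281307  0.54534628  1.61465916]
{'clock': 0.1, 'joint_positions': array([-1.45300034e+00,  2.87078965e-01,  1.57802139e+00,  9.27157975e-06,
        1.27862502e+00, -1.50006454e-01]), 'joint_velocities': array([-0.00060248, -0.00295044, -0.00229491, -0.00044307, -0.00181216,
       -0.00048429]), 'tau': array([ 8.11549344e-04, -4.07295978e+01, -2.93700135e+01, -1.32415053e-04,
        3.40992628e-03, -1.75452439e-07]), 'tcp_pos': array([ 0.17856946, -0.65033466,  0.23008924]), 'eef_rot': array([-1.06615012e-03,  9.91048233e-01,  1.33500045e-01,  2.16105581e-05]), 'contact_force': array([-0.56243179, -0.42145485,  0.30456449]), 'moment': array([-0.0408463 , -0.03006564, -0.00267749]), 'finger_gap': 0.9999319554316967}
```

View pics/scene0.png

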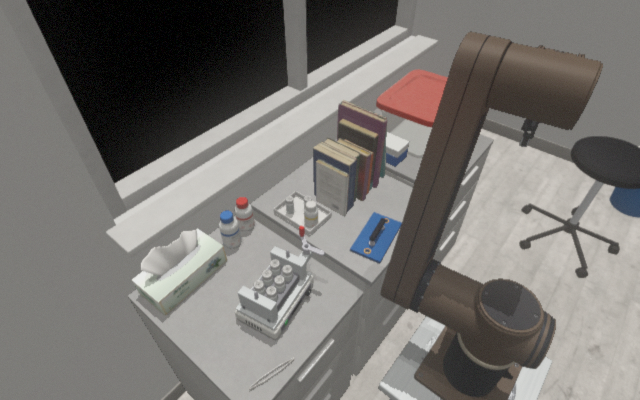

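View pics/top0.png

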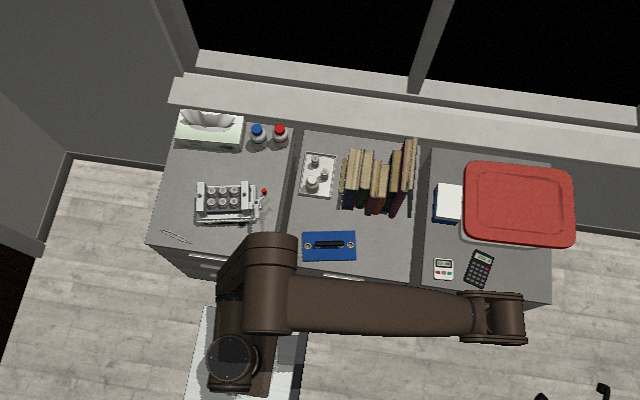

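Run:
```python
import cv2,numpy as np
def crop(n,x0,x1,y0,y1,s,out):
    f=np.load(n+"0.npz")["frame"][y0:y1,x0:x1,::-1]
    f=cv2.resize(f,None,fx=s,fy=s,interpolation=cv2.INTER_CUBIC)
    for x in range((x0+9)//10*10,x1,10):
        cv2.line(f,((x-x0)*s,0),((x-x0)*s,6),(0,255,255),1)
        cv2.putText(f,str(x),((x-x0)*s-9,18),0,.35,(0,255,255),1)
    for y in range((y0+9)//10*10,y1,10):
        cv2.line(f,(0,(y-y0)*s),(6,(y-y0)*s),(0,255,255),1)
        cv2.putText(f,str(y),(8,(y-y0)*s+4),0,.35,(0,255,255),1)
    cv2.imwrite(out,f)
crop("top",190,275,170,235,9,"pics/t_sh.png")
crop("top",295,365,220,270,11,"pics/t_pl.png")
crop("scene",230,330,240,340,6,"pics/s_sh.png")
crop("scene",340,410,205,265,9,"pics/s_pl.png")
```

```text
(no output)
```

View pics/t_sh.png

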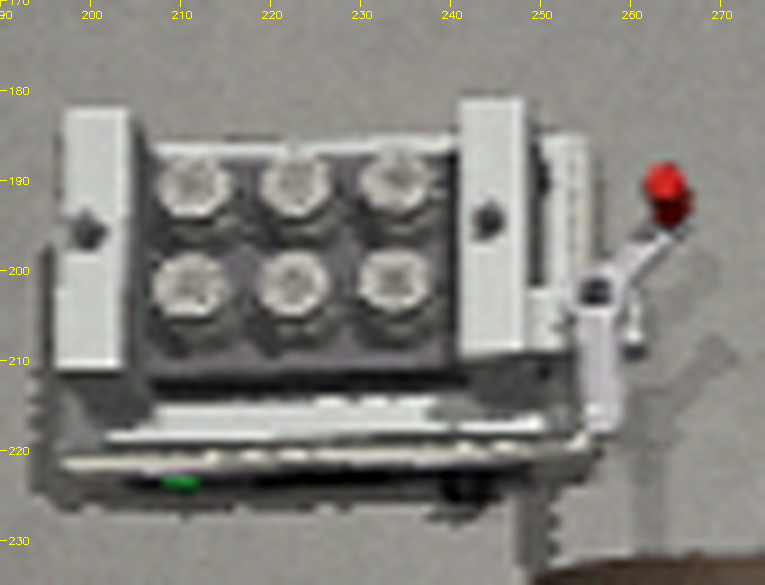

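View pics/t_pl.png

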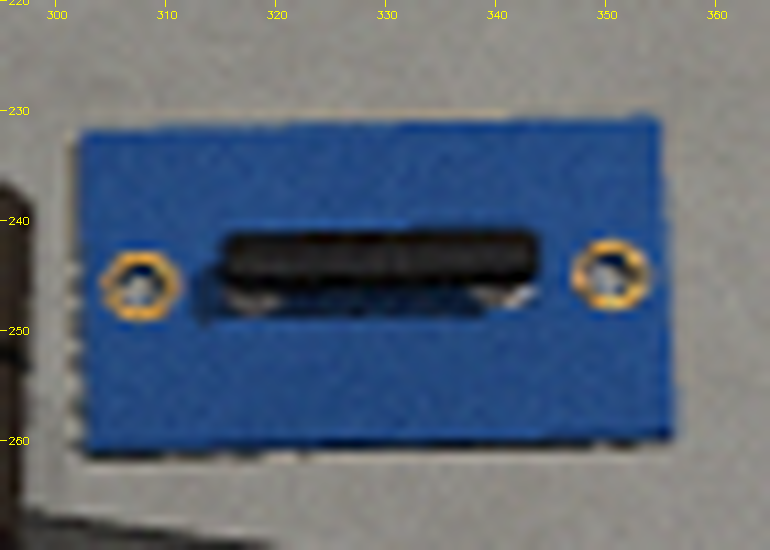

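View pics/s_sh.png

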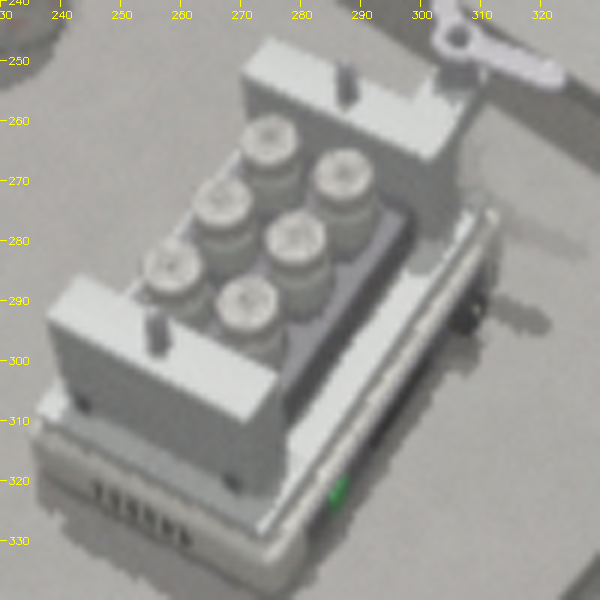

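View pics/s_pl.png

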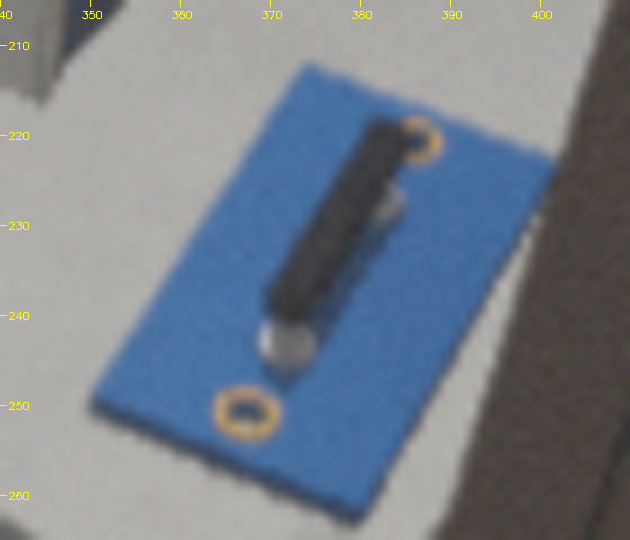

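```bash
cat > h.py <<'E'
import numpy as np, cv2
from scipy.optimize import least_squares
def proj(c,X):
    p=c["R"]@np.asarray(X).T+c["t"][:,None]
    return np.stack([c["fx"]*p[0]/p[2]+c["cx"],c["fy"]*p[1]/p[2]+c["cy"]],1)
def unc(p,s,o): return (np.array(p,float)+.5)/s-.5+np.array(o)
def place(P,x,y,a):
    P=np.asarray(P,float);c,s=np.cos(a),np.sin(a)
    return np.stack([x+c*P[:,0]-s*P[:,1],y+s*P[:,0]+c*P[:,1],P[:,2]],1)
def fit(obs,x0): # obs list of (cam,P,uv)
    f=lambda v:np.concatenate([(proj(c,place(P,*v))-uv).ravel() for c,P,uv in obs])
    s=least_squares(f,x0,loss="soft_l1",f_scale=.7)
    return s.x,[ (proj(c,place(P,*s.x))-uv).round(2) for c,P,uv in obs]
E
python3 - <<'E'
from h import *
S=dict(np.load("scene0.npz"));T=dict(np.load("top0.npz"))
for c in(S,T):print(-c["R"].T@c["t"])
B=lambda s:[(.05,s*.072+.012,.118),(.05,s*.072-.012,.118),(-.05,s*.072+.012,.118),(-.05,s*.072-.012,.118)]
PB=B(1)+B(-1)
ts=unc([(65,108),(131,108),(55,370),(120,370),(458,97),(523,97),(458,355),(525,352)],9,(190,170))
ss=unc([(48,318),(80,275),(245,422),(278,378),(243,78),(270,38),(430,160),(465,118)],6,(230,240))
pins=[(0,.072,.1435),(0,-.072,.1435)]
ps=unc([(157,312),(347,67)],6,(230,240))
pl=[(.05,.09,.01),(.05,-.09,.01),(-.05,.09,.01),(-.05,-.09,.01),(0,.072,.01),(0,-.072,.01)]
tp=unc([(80,132),(658,118),(83,447),(672,435),(141,287),(611,275)],11,(295,220))
sp=unc([(93,396),(310,62),(357,514),(555,160),(247,413),(413,141)],9,(340,205))
for nm,o,x0 in(("shaker",([(T,PB,ts)],[(S,PB,ss),(S,pins,ps)]),[.6,.1,0]),("plate",([(T,pl,tp)],[(S,pl,sp)]),[.43,-.3,0])):
    for ob in (o[0],o[1],o[0]+o[1]):
        x,res=fit(ob,x0);print(nm,x.round(4))
    for q in res:print(q.tolist())
E
```

```text
[0.02426915 0.53260518 0.96731613]
[-0.00495849 -0.21839521  1.70616753]
shaker [0.4899 0.151  0.1896]
shaker [0.4877 0.1506 0.1821]
shaker [0.4886 0.1506 0.1853]
[[-0.01, 0.48], [-0.01, 0.25], [-0.2, 0.47], [0.06, 0.23], [0.27, 0.32], [0.36, 0.09], [-0.13, 0.67], [-0.11, 0.76]]
[[-0.69, -0.14], [-0.18, -0.25], [0.34, 0.1], [0.36, -0.4], [-0.61, -0.77], [-0.21, -0.22], [0.22, 0.23], [-1.01, 0.7]]
[[-0.52, -0.1], [-0.34, -0.89]]
plate [ 0.4035 -0.2152  0.1725]
plate [ 0.4015 -0.2163  0.1681]
plate [ 0.4026 -0.2156  0.1712]
[[-0.08, -0.01], [0.28, 0.21], [0.05, 0.47], [0.45, 0.43], [-0.07, 0.21], [-0.07, 0.43]]
[[-0.73, -0.25], [-0.87, -0.05], [0.18, -0.26], [0.2, -0.0], [-0.45, 0.2], [-0.49, 0.07]]
```

```bash
cat >> h.py <<'E'
from scipy.spatial.transform import Rotation as Ro
def quat(yaw): # tool down, tool y along world angle yaw
    y=np.array([np.cos(yaw),np.sin(yaw),0]);z=np.array([0,0,-1.])
    q=Ro.from_matrix(np.stack([np.cross(y,z),y,z],1)).as_quat()
    return [q[3],q[0],q[1],q[2]]
def snap(vision,n,name,win,s):
    d=vision.read_camera(n);x0,x1,y0,y1=win;np.savez(name+".npz",**d)
    cv2.imwrite(f"pics/{name}.png",cv2.resize(np.ascontiguousarray(d["frame"][y0:y1,x0:x1,::-1]),None,fx=s,fy=s,interpolation=cv2.INTER_CUBIC))
def st(r):
    o=r.get_obs();print("t",round(o["clock"],2),"tcp",o["tcp_pos"].round(4),"F",o["contact_force"].round(2),"M",o["moment"].round(2),"gap",round(o["finger_gap"],3))
E
python3 - <<'E'
from h import *
from bench import r,eoat,vision
X=(.4026,-.2156);q=quat(.1712)
for p in((.3,-.36,.23),(*X,.15),(*X,.02)):print(np.round(r.inverse_kinematics(p,q),2))
r.move_to([.3,-.36,.23],q)
r.move_to([*X,.11],q); eoat.gripper_to(.5); st(r)
snap(vision,"scene","g1",(320,440,150,270),5)
E
```

```text
[-1.09 -0.18  2.07 -0.    1.26 -1.26]
[-0.71 -0.12  2.17 -0.    1.09 -0.89]
[-0.71  0.11  2.23 -0.    0.81 -0.89]
t 2.66 tcp [ 0.4026 -0.2159  0.1102] F [0.62 0.07 0.64] M [-0.    0.02 -0.01] gap 0.499
```

View pics/g1.png

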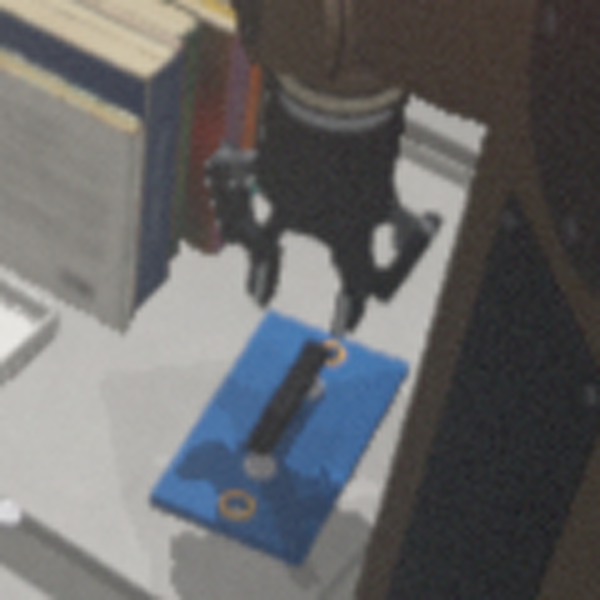

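The open fingers (tips near crop (262,300) and (345,330)) are above the handle and straddle it across its width. I'll descend and grip.

Run:
```python
from h import *
from bench import r,eoat,vision
X=(.4026,-.2156)
print(r.move_straight([*X,.02],v=.1,max_force=8)); st(r)
eoat.gripper_to(0,60); st(r)
print(r.move_straight([*X,.07],v=.06)); r.sleep(.2); st(r)
snap(vision,"scene","g2",(320,440,150,270),5)
snap(vision,"top","g2t",(280,380,190,280),6)
```

```text
False
t 3.76 tcp [ 0.4031 -0.216   0.0206] F [-0.75 -0.13  0.68] M [ 0.02  0.   -0.04] gap 0.5
t 4.11 tcp [ 0.4033 -0.2161  0.0209] F [0.92 1.36 4.61] M [ 0.15  0.   -0.02] gap 0.174
False
t 5.29 tcp [ 0.4023 -0.2154  0.0695] F [-0.31  0.18 -4.48] M [ 0.04 -0.01  0.01] gap 0.174
```

View pics/g2.png

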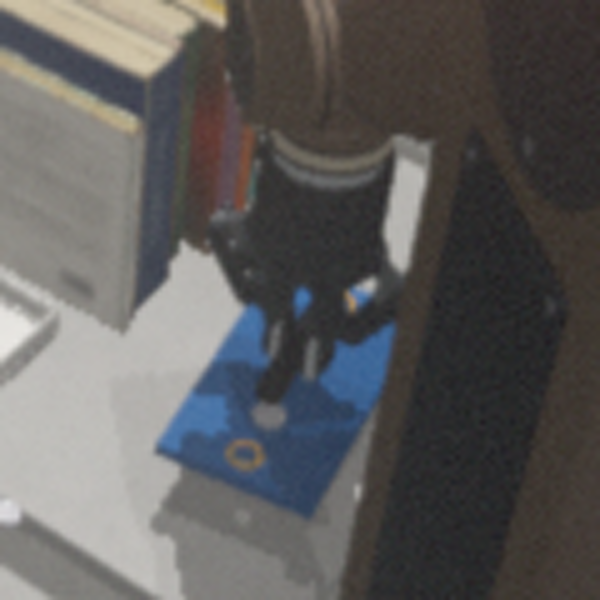

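View pics/g2t.png

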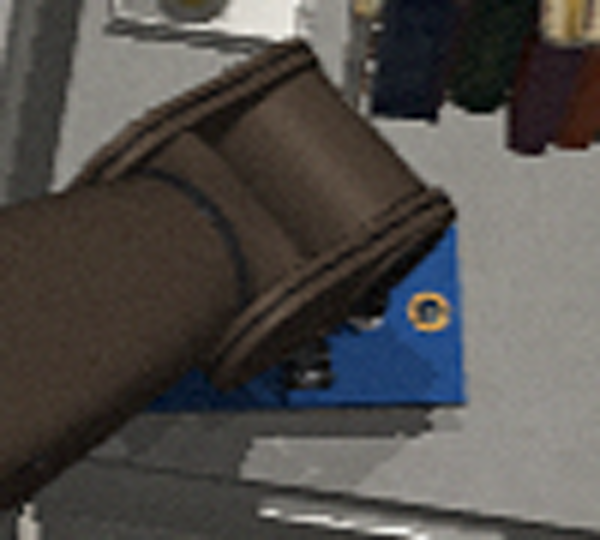

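Run:
```python
from h import *
from bench import r,eoat,vision
r.move_straight([.4026,-.2156,.24],v=.12)
r.move_straight([.4886,.1506,.24],rot=quat(.1853),v=.15)
r.move_straight([.4886,.1506,.185],v=.1)
r.sleep(.3); st(r)
snap(vision,"scene","p1",(220,340,210,330),5)
snap(vision,"top","p1t",(180,280,150,240),7)
```

```text
t 10.62 tcp [0.489  0.1507 0.1857] F [ 0.01 -0.12 -4.42] M [-0.04 -0.01  0.02] gap 0.175
```

View pics/p1.png

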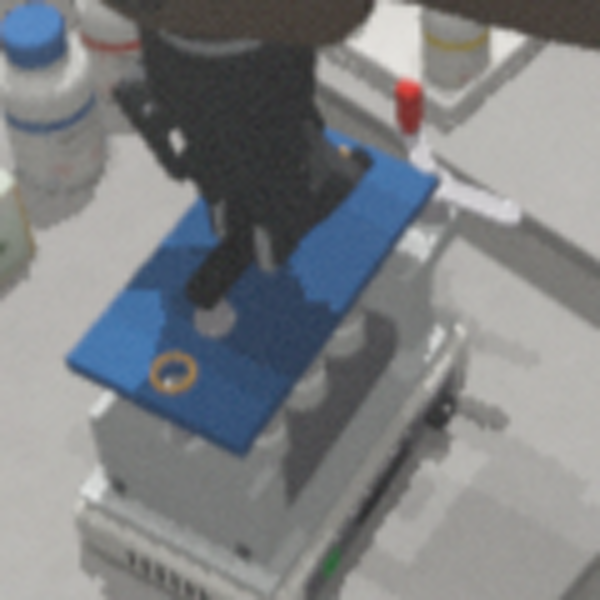

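View pics/p1t.png

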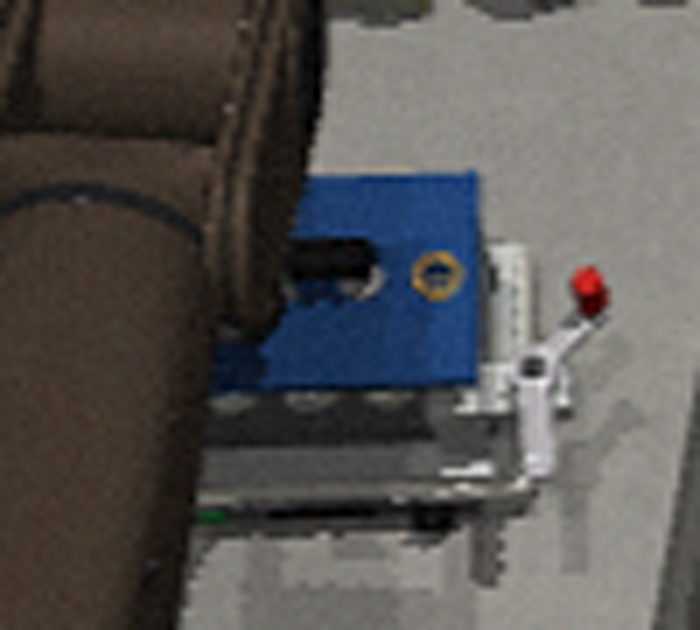

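Run:
```python
from h import *
S=dict(np.load("p1.npz"));T=dict(np.load("p1t.npz"))
ps=unc([(68,359),(241,447),(438,179),(173,374)],5,(220,210));P=np.array([(.05,.09,.01),(-.05,.09,.01),(-.05,-.09,.01),(0,.072,.01)])
pt=unc([(478,175),(475,384),(437,275)],7,(180,150));Q=np.array([(.05,-.09,.01),(-.05,-.09,.01),(0,-.072,.01)])
for z in (.163,.165,.167):
    x,res=fit([(S,P+[0,0,z],ps),(T,Q+[0,0,z],pt)],[.49,.15,.18]);print(z,x.round(4),[a.tolist() for a in res])
f=lambda v:np.concatenate([(proj(c,place(A+[0,0,v[3]],*v[:3]))-u).ravel() for c,A,u in((S,P,ps),(T,Q,pt))])
print(least_squares(f,[.49,.15,.18,.165]).x)
z=.165
x=[.489,.1507,.1853]
print(fit([(S,P+[0,0,z],ps)],x)[0],fit([(T,Q+[0,0,z],pt)],x)[0])
```

```text
0.163 [0.4878 0.1499 0.1862] [[[-0.73, 0.12], [-0.04, 0.45], [-0.04, -0.26], [0.09, 0.1]], [[0.22, -0.04], [0.43, -0.09], [0.26, 0.61]]]
0.165 [0.487  0.1503 0.1868] [[[-0.74, -0.03], [0.04, 0.31], [0.09, -0.5], [0.14, -0.05]], [[-0.04, -0.05], [0.17, -0.06], [-0.01, 0.62]]]
0.167 [0.4861 0.1507 0.1876] [[[-0.74, -0.19], [0.14, 0.17], [0.2, -0.77], [0.19, -0.22]], [[-0.3, -0.08], [-0.07, -0.04], [-0.27, 0.62]]]
[0.48716738 0.15016346 0.1871841  0.16445918]
[0.48662249 0.15022153 0.18402288] [0.48832065 0.15070232 0.17610002]
```

Run:
```python
from h import *
from bench import r,eoat,vision
X=(.4896,.1509)
for z in(.168,.160,.155,.150,.146):
    h=r.move_straight([*X,z],v=.05,max_force=10); print(h); st(r)
    if h: break
```

```text
False
t 11.21 tcp [0.4893 0.1509 0.1673] F [ 0.38  0.34 -3.95] M [-0.06 -0.02  0.01] gap 0.174
False
t 11.52 tcp [0.4892 0.1509 0.1594] F [-0.9  -0.25 -4.39] M [-0.02  0.02 -0.02] gap 0.175
False
t 11.77 tcp [0.4893 0.1509 0.1546] F [ 0.61 -0.15 -5.03] M [-0.04 -0.01 -0.02] gap 0.172
False
t 12.02 tcp [0.4895 0.1509 0.1497] F [ 0.76  0.   -4.45] M [-0.02 -0.11 -0.04] gap 0.175
False
t 12.27 tcp [0.4895 0.1509 0.1457] F [ 0.59  0.47 -5.55] M [ 0.01 -0.1  -0.01] gap 0.176
```

Run:
```python
from h import *
from bench import r,eoat,vision
X=(.4896,.1509)
h=r.move_straight([*X,.1335],v=.02,max_force=8); print(h); r.sleep(.2); st(r)
snap(vision,"scene","p2",(220,340,210,330),5)
snap(vision,"top","p2t",(180,280,150,240),7)
```

```text
True
t 12.91 tcp [0.4898 0.151  0.1389] F [-0.    0.23  5.26] M [0.01 0.   0.04] gap 0.175
```

View pics/p2.png

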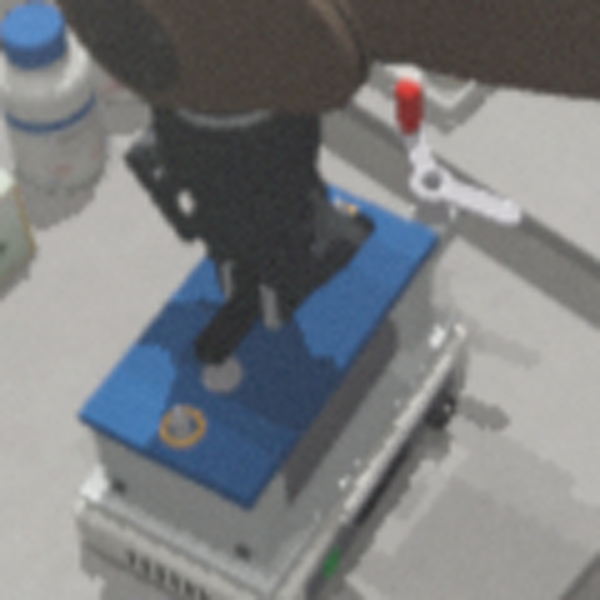

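View pics/p2t.png

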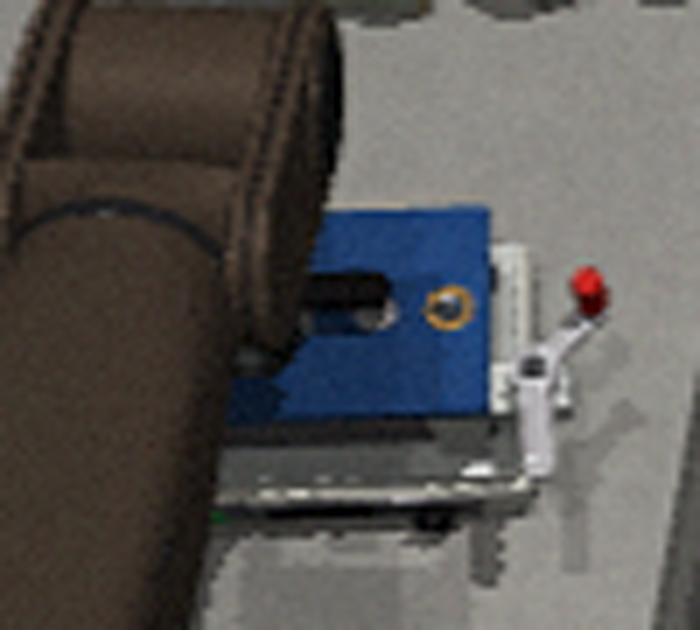

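Both holes now have pins through them: crop (182,425) in the scene view and (449,306) in the top view. The plate made contact at TCP z 0.139, which is the expected flush height. I'll release and look again.

Run:
```python
from h import *
from bench import r,eoat,vision
eoat.gripper_to(.5); st(r)
r.move_straight([.4896,.1509,.25],v=.15)
r.move_to([.42,-.05,.28],quat(.1853)); eoat.gripper_to(0.0); st(r)
print(r.get_obs()["joint_positions"].round(2))
snap(vision,"scene","q2",(220,340,210,330),5)
snap(vision,"top","q2t",(180,280,150,240),7)
```

```text
t 13.39 tcp [0.4874 0.1507 0.1361] F [-0.97 -0.02 -0.19] M [-0.    0.01  0.03] gap 0.503
t 15.65 tcp [ 0.4201 -0.0497  0.2799] F [ 0.09  0.02 -0.04] M [-0.01 -0.03  0.03] gap -0.0
[-0.36 -0.34  2.1   0.    1.38 -0.54]
```

View pics/q2.png

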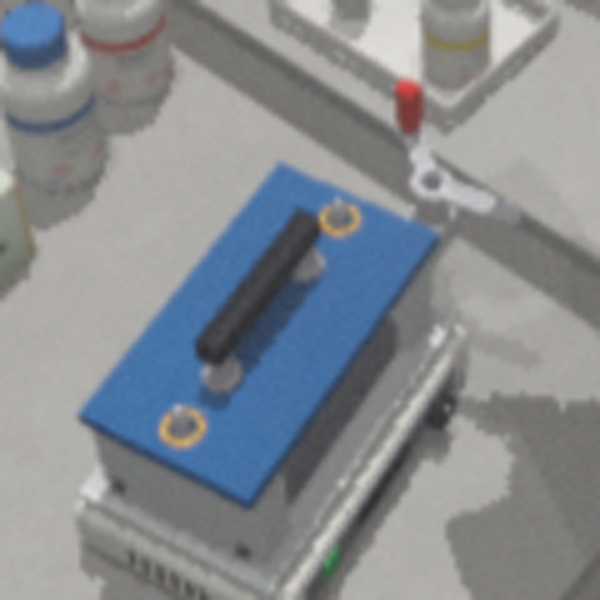

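View pics/q2t.png

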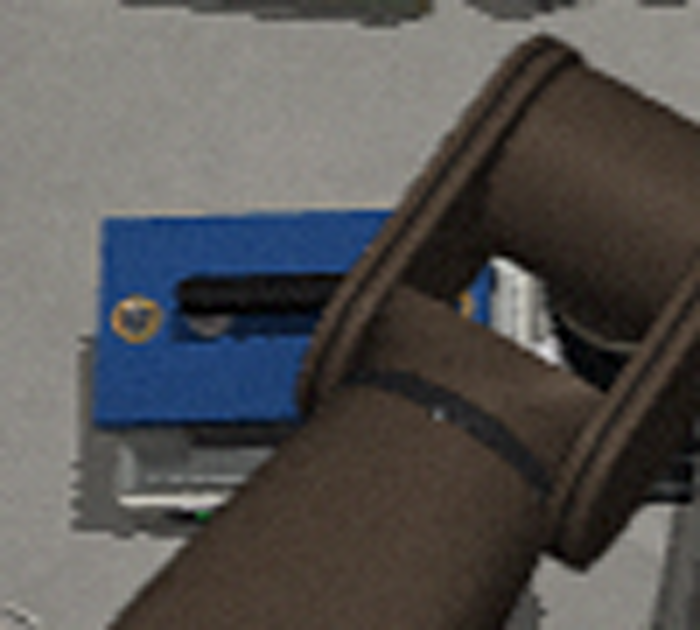

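Run:
```python
from h import *
S=dict(np.load("q2.npz"));T=dict(np.load("top0.npz"));S0=dict(np.load("scene0.npz"))
ps=unc([(81,414),(281,164),(249,500),(439,233),(183,427),(340,219)],5,(220,210))
P=np.array([(.05,.09,.128),(.05,-.09,.128),(-.05,.09,.128),(-.05,-.09,.128),(0,.072,.128),(0,-.072,.128)])
x,res=fit([(S,P,ps)],[.489,.151,.185]);print(x,res[0].tolist())
# height check: fit z offset
f=lambda v:(proj(S,place(P+[0,0,v[3]],*v[:3]))-ps).ravel()
print(least_squares(f,[*x,0]).x)
sh=(.4889,.1507,.1855)
pv=place([(-.034,-.112,.13)],*sh)[0]
kt=unc([(664,180)],9,(190,170)); ks=unc([(408,88)],5,(220,210))
g=lambda q,z:np.array([[pv[0]+.04*np.cos(np.radians(225)+q+sh[2]),pv[1]+.04*np.sin(np.radians(225)+q+sh[2]),z]])
for z in(.17,):
  s=least_squares(lambda q:np.r_[(proj(T,g(q[0],z))-kt)[0],(proj(S,g(q[0],z))-ks)[0]],[1.5]);print("q",s.x,s.fun,"pivot",pv,"knob",g(s.x[0],z))
```

```text
[0.48754269 0.15011217 0.18696159] [[-0.53, -0.2], [-0.17, -0.47], [0.11, 0.31], [0.11, -0.14], [0.21, 0.14], [0.17, 0.18]]
[ 0.49062668  0.14758116  0.1863299  -0.00579172]
q [1.62672941] [-0.03597094  0.45802743 -0.28241204 -0.23107843] pivot [0.47614035 0.03435056 0.13      ] knob [[0.51036689 0.01364925 0.17      ]]
```

```bash
cat >> h.py <<'E'
pv=np.array([.47614,.03435]);SY=.1855
def fing(q,d):
    th=np.radians(225)+q+SY; k=pv+.04*np.array([np.cos(th),np.sin(th)])
    return k-d*np.array([np.sin(th),-np.cos(th)]), quat(th-2*np.pi if th>np.pi*1.2 else th)
E
python3 - <<'E'
from h import *
from bench import r,eoat,vision
for q in(1.63,.8,-.1):
    p,o=fing(q,.0185); j=r.inverse_kinematics([*p,.15],o); print(p,None if j is None else np.round(j,2))
p,o=fing(1.63,.032)
r.move_to([*p,.24],o)
print(r.move_straight([*p,.151],v=.1,max_force=8)); st(r); print(r.get_obs()["joint_positions"].round(2))
snap(vision,"scene","l1",(220,340,190,310),5)
E
```

```text
[0.51995659 0.02962174] [-0.14  0.03  2.02 -0.    1.09  0.4 ]
[ 0.50222162 -0.00117462] [-0.2  -0.01  2.07 -0.    1.09  1.17]
[ 0.4645252 -0.0081629] [-0.24 -0.1   2.15 -0.    1.09  2.03]
False
t 17.72 tcp [0.5275 0.0411 0.1519] F [ 0.35 -0.48  0.77] M [-0.01 -0.02  0.04] gap 0.001
[-0.11  0.05  2.    0.    1.09  0.43]
```

View pics/l1.png

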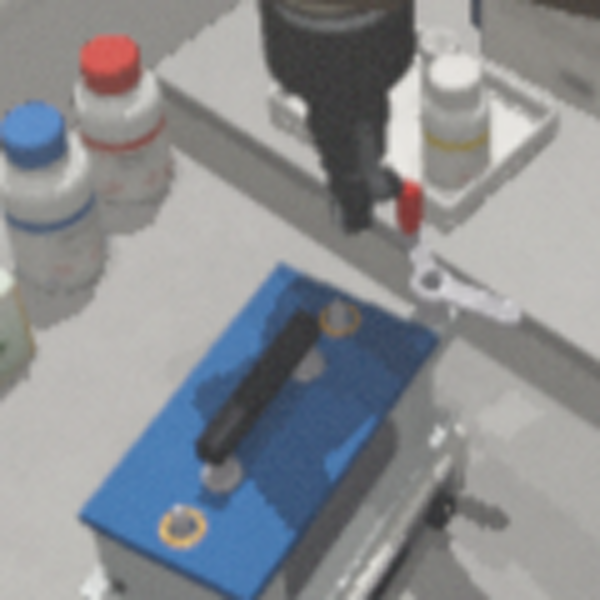

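The shut fingertip at crop (355,210) is beside the knob at (408,208), on the plate side, so I can start the sweep.

Run:
```python
from h import *
from bench import r,eoat,vision
Z=.156
p,o=fing(1.63,.032); r.move_straight([*p,Z],v=.05)
p,o=fing(1.63,.020); r.move_straight([*p,Z],rot=o,v=.05,max_force=8); st(r)
for q in np.arange(1.5,.35,-.16):
    p,o=fing(q,.0185); h=r.move_straight([*p,Z],rot=o,v=.06,max_force=10)
    st(r)
    if h: print("STOP",q);break
snap(vision,"scene","l2",(220,340,190,310),5)
```

```text
t 18.41 tcp [0.5205 0.0306 0.1559] F [-0.57  0.02  0.77] M [ 0.02 -0.06  0.02] gap 0.0
t 18.69 tcp [0.5189 0.0239 0.156 ] F [ 1.19 -0.49  0.23] M [ 0.02 -0.04 -0.04] gap -0.002
t 19.0 tcp [0.5168 0.0173 0.156 ] F [-0.57 -0.08 -0.95] M [ 0.01  0.   -0.03] gap -0.001
t 19.31 tcp [0.5136 0.0111 0.156 ] F [ 0.05 -0.22 -0.02] M [ 0.   -0.01  0.02] gap 0.001
t 19.62 tcp [0.5094 0.0054 0.156 ] F [ 0.52  0.16 -0.35] M [-0.05 -0.03  0.03] gap -0.002
t 19.93 tcp [5.043e-01 5.000e-04 1.561e-01] F [ 0.63 -0.3   0.11] M [-0.02  0.05 -0.03] gap 0.004
t 20.23 tcp [ 0.4986 -0.0036  0.156 ] F [ 1.33  0.33 -0.35] M [ 0.   -0.04 -0.01] gap -0.003
t 20.54 tcp [ 0.4923 -0.0067  0.1561] F [ 1.    0.21 -0.78] M [-0.02  0.   -0.  ] gap -0.0
t 20.85 tcp [ 0.4855 -0.0087  0.156 ] F [-0.3  -0.86  0.15] M [ 0.01 -0.   -0.05] gap 0.002
```

View pics/l2.png

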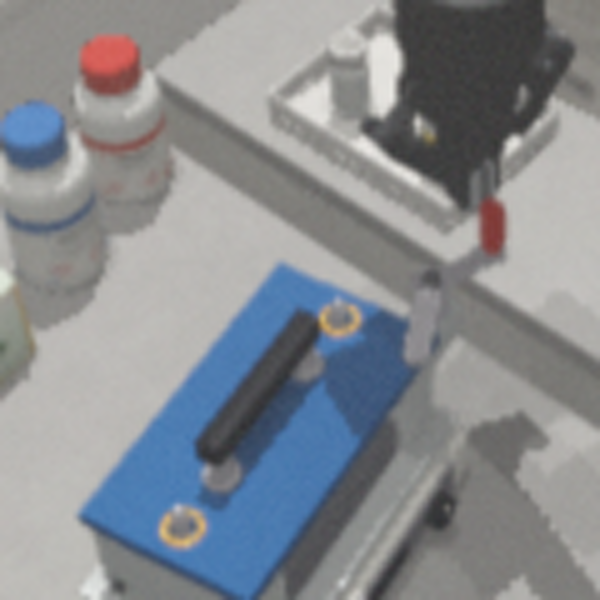

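The latch is turning: the knob is now at crop (492,225) and the toe at (422,340), just reaching the plate edge. I'll push on to the stop.

Run:
```python
from h import *
from bench import r,eoat,vision
Z=.156
for q in (.25,.12,.0,-.1,-.2,-.3):
    p,o=fing(q,.0185)
    try: h=r.move_straight([*p,Z],rot=o,v=.04,max_force=9)
    except r.MotionError as e: print(e);break
    st(r)
    if h: print("STOP",q);break
r.sleep(.1);st(r)
snap(vision,"scene","l3",(220,340,190,310),5)
```

```text
t 21.19 tcp [ 0.4799 -0.0095  0.156 ] F [-0.12  0.12 -0.25] M [-0.05 -0.03 -0.02] gap 0.001
t 21.48 tcp [ 0.4741 -0.0097  0.156 ] F [-0.67 -0.15  0.13] M [0.01 0.01 0.01] gap 0.007
t 21.77 tcp [ 0.4696 -0.0093  0.1562] F [ 3.25 -1.   -1.31] M [-0.08 -0.54  0.  ] gap -0.001
t 21.98 tcp [ 0.4688 -0.0104  0.1566] F [ 2.32 -1.31  0.1 ] M [-0.19 -0.37 -0.04] gap 0.004
STOP -0.1
t 22.07 tcp [ 0.4688 -0.0104  0.1566] F [ 2.92 -2.01  0.67] M [-0.3  -0.49  0.02] gap 0.001
```

View pics/l3.png

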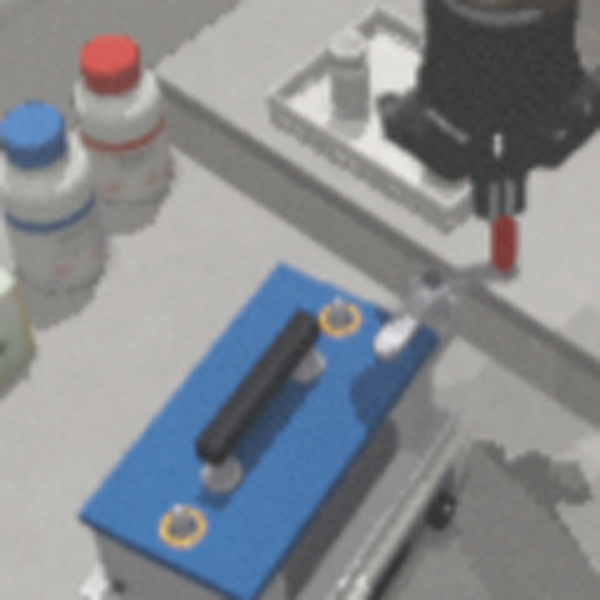

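Run:
```python
from h import *
from bench import r,eoat,vision
Z=.156
print(fing(0,.0185)[0],fing(.05,.0185)[0])
p,o=fing(-.15,.0185); print(r.move_straight([*p,Z],rot=o,v=.03,max_force=12)); st(r); r.sleep(.1); st(r)
snap(vision,"scene","l4",(220,340,190,310),5)
# back off, raise
p,o=fing(0.05,.045); r.move_straight([*p,Z],v=.08); r.move_straight([*p,.27],v=.15)
r.move_to([.30,-.36,.28],quat(.17)); st(r)
snap(vision,"scene","l5",(220,340,210,330),5)
snap(vision,"top","l5t",(180,280,150,240),7)
```

```text
[ 0.46882744 -0.00911006] [ 0.47100867 -0.00942122]
True
t 22.33 tcp [ 0.4686 -0.0106  0.1568] F [ 2.58 -0.69 -0.07] M [-0.22 -0.39 -0.04] gap 0.0
t 22.43 tcp [ 0.4686 -0.0106  0.1568] F [ 1.71 -1.54  0.51] M [-0.24 -0.38 -0.02] gap 0.001
t 26.68 tcp [ 0.3002 -0.3599  0.2799] F [ 0.84  0.03 -0.34] M [-0.    0.03  0.07] gap -0.005
```

View pics/l5.png

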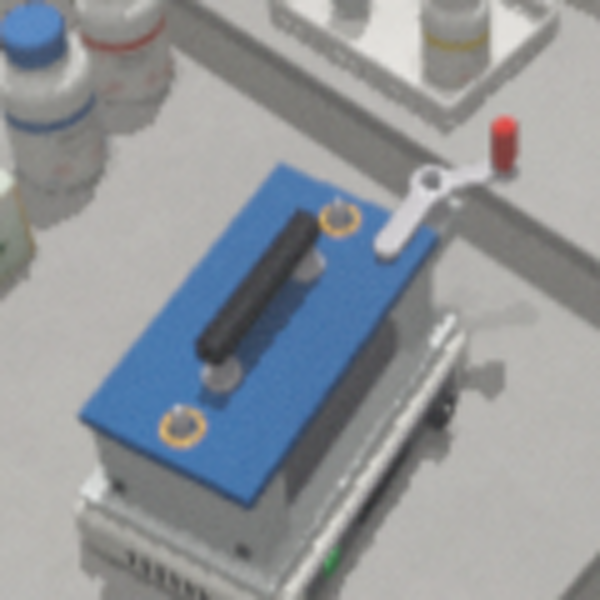

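View pics/l5t.png

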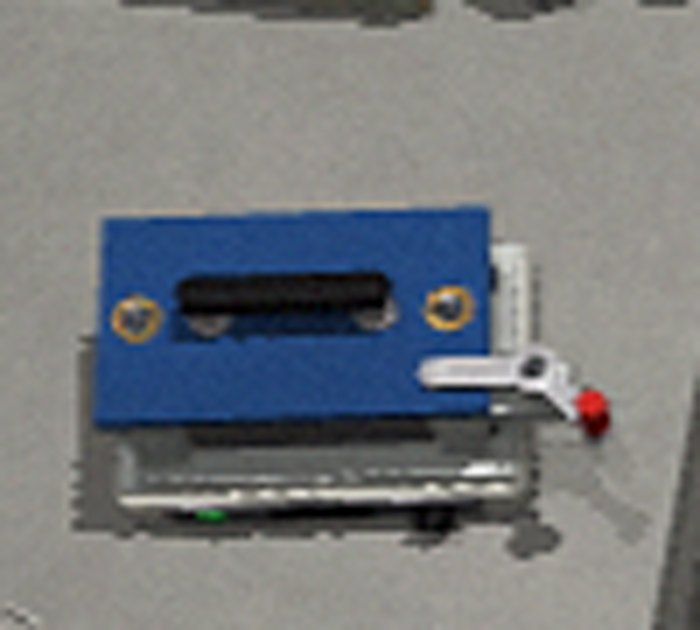

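```bash
python3 - <<'E'
from h import *
S=dict(np.load("l5.npz"));T=dict(np.load("l5t.npz"))
T0=dict(np.load("top0.npz"));S0=dict(np.load("q2.npz"))
def est(T,S,kt,ks,tt,ts):
    def X(q,dx,dy,r,z,off): a=off+q+SY; return np.array([[pv[0]+dx+r*np.cos(a),pv[1]+dy+r*np.sin(a),z]])
    K=lambda v:X(*v,.04,.17,np.radians(225)); E=lambda v:X(*v,.053,.136,np.pi/2)
    f=lambda v:np.concatenate([(proj(T,K(v))-kt)[0],(proj(S,K(v))-ks)[0]])
    s=least_squares(f,[.1,0,0]); print("knob q",s.x.round(3),s.fun.round(2))
    s=least_squares(lambda q:f([q[0],0,0]),[.1]); print(" fixed pivot q",s.x.round(3),s.fun.round(2))
est(T,S,unc([(592,398)],7,(180,150)),unc([(505,125)],5,(220,210)),0,0)
est(T0,S0,unc([(664,180)],9,(190,170)),unc([(408,88)],5,(220,210)),0,0)
for q in(0,.03,.06):
  a=SY+q+np.pi/2;pp=[[pv[0],pv[1],.136],[pv[0]+.05*np.cos(a),pv[1]+.05*np.sin(a),.136]]
  for c,s,o in((T,7,(180,150)),(S,5,(220,210))):
    u=(proj(c,np.array(pp))-np.array(o)+.5)*s-.5; print(q,u.round(0).tolist())
E
python3 - <<'E'
import cv2,numpy as np
for n,w in(("l5t",(225,275,190,220)),("l5",(285,330,225,270))):
    f=np.load(f"{n}.npz")["frame"][w[2]:w[3],w[0]:w[1],::-1]
    cv2.imwrite(f"pics/{n}z.png",cv2.resize(np.ascontiguousarray(f),None,fx=13,fy=13,interpolation=cv2.INTER_CUBIC))
E
```

```text
knob q [-0.039  0.002 -0.002] [-0.02  0.77 -0.52 -0.43]
 fixed pivot q [0.032] [ 0.01  0.79 -0.49 -0.44]
knob q [-0.073  0.059  0.011] [-0.01  0.43 -0.29 -0.26]
 fixed pivot q [1.627] [-0.04  0.46 -0.28 -0.23]
0 [[534.0, 371.0], [425.0, 375.0]]
0 [[431.0, 182.0], [383.0, 248.0]]
0.03 [[534.0, 371.0], [425.0, 378.0]]
0.03 [[431.0, 182.0], [386.0, 250.0]]
0.06 [[534.0, 371.0], [425.0, 381.0]]
0.06 [[431.0, 182.0], [388.0, 251.0]]
```

View pics/l5tz.png

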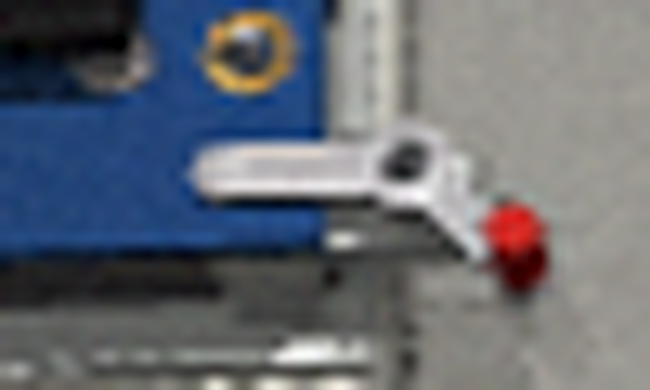

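View pics/l5z.png

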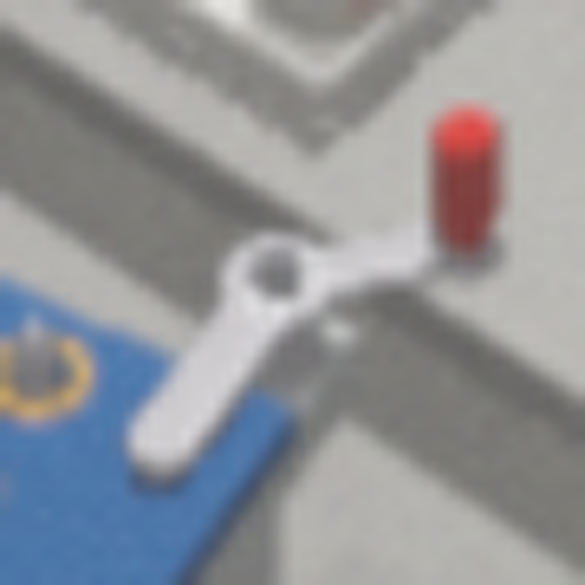

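The image puts the latch at q ≈ 0 ± 0.03. There is time to confirm the hard stop with one firmer push along the tangent.

Run:
```python
from h import *
from bench import r,eoat,vision
Z=.156
p,o=fing(.0,.045); r.move_to([*p,.27],o); r.move_straight([*p,Z],v=.12,max_force=8)
t=fing(0,0)[0]-fing(0,1)[0]
for d,F in((.024,8),(.006,6),(.004,20)):
    p,_=fing(0,d); print(r.move_straight([*p,Z],v=.03,max_force=F)); o_=r.get_obs(); print("d",((fing(0,0)[0]-o_["tcp_pos"][:2])@t).round(4)); st(r)
p,o=fing(0.0,.045); r.move_straight([*p,Z],v=.1); r.move_straight([*p,.27],v=.15)
r.move_to([.30,-.36,.28],quat(.17)); r.sleep(.3); st(r)
snap(vision,"scene","m5",(0,640,0,400),1)
snap(vision,"top","m5t",(140,460,90,290),2)
snap(vision,"top","m5z",(180,280,150,240),7)
```

```text
False
d 0.0241
t 31.41 tcp [ 0.4735 -0.0123  0.1561] F [ 0.47 -0.6   0.43] M [-0.03  0.   -0.02] gap 0.001
True
d 0.0193
t 31.77 tcp [ 0.4695 -0.0095  0.1562] F [ 3.08 -2.09 -0.73] M [-0.28 -0.37  0.02] gap 0.002
True
d 0.0193
t 32.08 tcp [ 0.4695 -0.0096  0.1567] F [ 3.43 -2.45 -1.38] M [-0.43 -0.51 -0.04] gap -0.0
t 36.39 tcp [ 0.3001 -0.3599  0.28  ] F [-0.98  1.28 -0.1 ] M [ 0.04  0.01 -0.02] gap -0.0
```

View pics/m5.png

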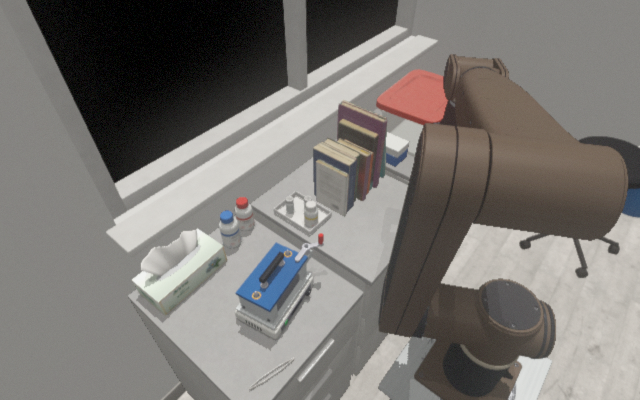

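View pics/m5t.png

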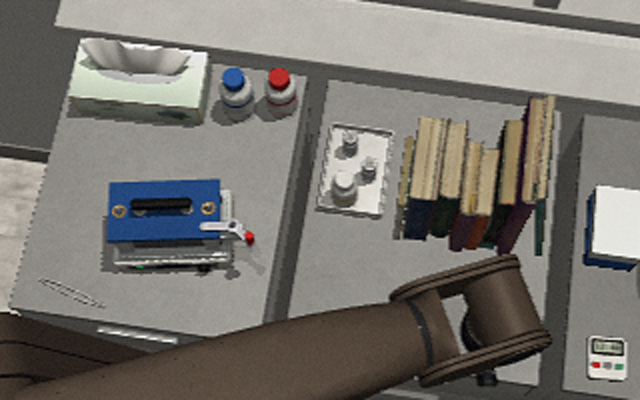

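View pics/m5z.png

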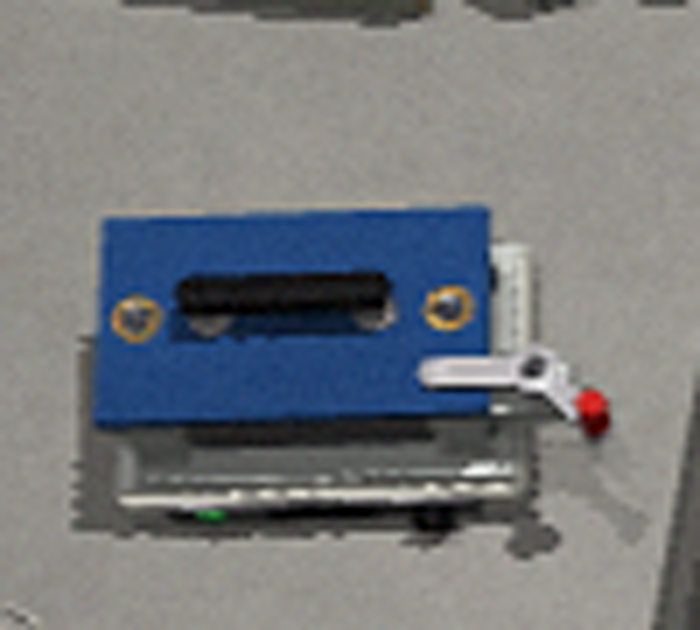

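The latch did not move under the firmer push (20 N limit) and the bystanders look where they were. I'll hand the job in.

```bash
python3 -c "
from bench import close_job
print(close_job())"
```

```text
the job is handed in; nothing more can be done
None
```

The shaker is closed: the plate lies on both end blocks with a pin through each hole, and the latch is swung shut with its toe over the plate's edge. I handed the job in at about 36.5 s of the 61 s allowed, with the arm parked clear; the hand-in reports no verdict.

- **Plate:** I lifted it by the handle, corrected about 1 mm over the pins, and lowered it level. It touched down at TCP z 0.139 m, the height expected for a flush plate, with about 10 N of contact. I released it only after that.
- **Latch:** I pushed the knob round with the shut fingers until it stopped. A second push with a 20 N limit did not move it further.
- **Last pictures:** the plate is flat, the toe is over its edge, and the bottles, tray, vials, forceps and timer look where they were.
- **Checks that disagreed:**
  - The image and contact-point estimates put the latch at about 0.02–0.03 rad rather than exactly 0. That is within the calibration error, so I judged it shut from the hard stop.
  - One image fit with the plate height left free came out 6 mm low. That fit is weak, from one camera only, and the contact height does not support it.

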